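Roll a sediment core to the detector and slide the collar over it

TASK

Roll the capped sediment core along its rails, pushing it with the fingertips, until it has dropped into the pair of notches in front of the larger detector (the thick one with the wide collar). Then push that detector forward on its slide, all the way to its stop, so that its collar slips over the core's end cap. Keep the core on its rails, never lift it, leave the slim probe drawn back, do not disturb the vials, jar and pen, and finish with the robot clear of everything.

Things in the scene. Friction and masses are not known exactly. Their poses are not given: they have to be found in the camera images.
- rail_bench: Fixed core bench: aluminium plate 150 x 390 mm with two level steel rails along its y axis. Origin: centre of the underside, on the desk; x points across the rails towards the detectors, z up. Rails 12 mm wide at x = +-58 mm, tops 30 mm above the desk. End stops rise to 56 mm, inner faces at y = +-172 mm.
- notch_a (a point): Middle between a pair of square notches in the two rails, at rail-top height, bench y = +10 mm. Each notch is 22 mm long (along the rail) and 8 mm deep. The core drops 2 mm into it, rests on its edges and stays. Axes like the bench's.
- notch_b (a point): The same for the other pair of notches, bench y = -100 mm. A detector stands in line with each pair.
- core: Loose core: clear tube, 64 mm diameter, filled with layered sediment, white end caps 72 mm in diameter and 16 mm thick; 168 mm long, 0.6 kg +-20 %. Origin: middle of its axis; x is its axis, y and z turn as it rolls. On the rails its axis is 62 mm and the tube's top 94 mm above the desk (60 and 92 mm in the notches). Starts on plain rail at bench y = +80 to +140 mm.
- core_mid (a point): The core's middle again (how it moves): it rolls on the tube; the caps hang outside the rails with 4 mm play a side and keep it straight. Let go on plain rail it coasts about a centimetre and stops; friction with tips and rails about 0.6 or more. A tip on its top travels twice as far as the core, so it takes several strokes. 1 to 4 N along its top rolls it out of a notch.
- stand_big: Fixed foot of the larger detector's slide. Origin on the desk at bench x = +150 mm, in line with either pair of notches (it changes places with the slim probe's foot); axes like the bench's.
- detector (a joint): Slide of the larger detector, m: 0 = drawn back, 0.028 = pushed fully forward, at its stop, towards the rails (bench -x). Starts at 0 to 0.006, moves against about 2 N of friction and stays where it is left.
- detector_face (a point): Middle of the mouth of the larger detector's collar, 60 mm above the desk; moves with the slide, axes like the bench's. Steel collar 88 mm outside, 78 inside, 16 deep, open to the rails, on a can 60 mm in diameter. Slide at 0: mouth at bench x = +104 mm, 20 mm from the cap end. At its stop it reaches 8 mm over the cap, 3 mm clear all round, if the core is in the notches.
- detector_knob (a point): Centre of the top of the larger detector's clamp knob, 122 mm above the desk, 56 mm behind the collar's mouth (bench +x): upright black knob, 18 mm in diameter, 22 mm high, on a 10 mm screw over a clamp band (top 93 mm above the desk; can top 90 mm). Pushed on its back towards the rails it moves the slide. Can and tail end 28 and 50 mm behind its axis.
- slim_probe (a joint): Slide of the slim probe, m: 0 = drawn back, as it starts; grows to 0.014 towards the rails, about 2 N of friction. Must stay back.
- slim_probe_face (a point): Middle of the front face of the slim probe (can 34 mm in diameter, no wide collar) in line with the other pair of notches, 60 mm above the desk, 20 mm from the core's cap end. It has the same knob, 56 mm behind its face, top 122 mm above the desk.
- vial_white: Bystander: vial with white cap and cream contents, 24 mm in diameter, 55 mm high, standing on the desk behind the rails near the core's start. Origin: centre of its underside.
- vial_amber: Bystander: amber vial, 24 mm in diameter, 55 mm high, beside the other one. Origin: centre of its underside.
- screw_jar: Bystander: plastic jar with screw cap, 59 mm in diameter, 70 mm high, behind the vials. Origin: centre of its underside.
- marker: Bystander: felt pen 135 mm long, 13 mm thick, lying on the desk past the right-hand end of the bench, along its own y axis. Origin: middle of its underside.

How it is judged:
By the outcome, as a careful person would: the job done as asked, in the order asked, and still so for the second after the job is handed in, with the robot touching nothing.
It also fails if it takes over 61 s, if anything falls off the work surface, if the arm or the gripper's body presses on something with over 40 N, if the wrist force passes 120 N, or if a joint passes its speed limit or range.

ROBOT

A 6-joint arm with a two-finger parallel gripper is mounted at the origin on a cart in front of the work surface, level with it; the furniture and walls round the work are solid. World frame = base frame: x ahead of the robot, y to its left, z up, the work surface at z = 0. Lengths are in m, angles in rad, forces in N, time in s.
With the tool pointing down it reaches from about 0.25 to 0.725 m from the base axis. Payload 4 kg.
Tool frame: the origin (TCP) lies midway between the tips of the shut fingers; the grasp point (between the pads) lies 19 mm behind it; z points along the fingers, y is the line along which they close (so a half turn about z gives the same grasp; the last joint's range is limited). The gripper opens to 85 mm and grips with 20 to 120 N. Pads are 22 mm wide; open, the fingers measure 114 mm over their backs; the gripper's body (76 mm by 85 mm) begins 54 mm behind the grasp point. The pads swing forward as they close: fully open they stand 13 mm farther back than shut.
Start: joints at [-1.304, 0.241, 0.005, 1.335, 0, 1.571], TCP at [0.132, -0.482, 0.231] pointing down, gripper open.
Joint ranges: [-2.72, 2.72], [-1.05, 1.87], [-1.09, 1.28], [-1.99, 2.15], [-1.42, 1.44], [-3.14, 3.14]. Speed limits (rad/s): [2.79, 2.79, 3.14, 3.14, 3.14, 3.14].

INTERFACE

Orientations are given as a unit quaternion [x, y, z, w].
In Python, from workcell import get_obs, camera, job_done, silhouettes gives the robot as it stands. The module is installed in compiled form; this text tells all that it offers.
- The arm moves only by the tool drive_tool, never from a script. Its argument "increments" is a list of rows, each a list of 3 entries, a list of its own where there are three numbers: the shift along the world's x, y, z in mm, then the turn, a rotation vector about the world's x, y, z in degrees, then the opening, from 0 (shut) to 1 (fully open). A call has 1 to 8 rows; each row shifts and turns the commanded pose from where the row before left it; what a row does not reach is not made up. A row lasts 1/12 s, in which the tool goes at most 41.7 mm and 7.16 degrees, less where a joint would pass 70% of its speed; a pose out of reach is approached as far as the arm can. A call is refused whole if a number of a shift passes 41.7 or a number of a turn 7.16, either way. A call with a gripper value outside its range is refused whole. The fingers move at their own pace and stop on an object; the grip force is fixed at half the most. Time passes only in rows, so rows that do not move let the fingers close. It gives the time, the measured TCP pose, the force, the opening and the grip force at its end, in the units of the state.
- get_obs(): the state, without advancing time (a new reading comes with each control period).
- camera(name): name is "scene" or "top" or "wrist"; returns a dict with "image" (400x640x3 uint8, red, green, blue), "K" (3x3 intrinsics, pixels), "view" (4x4, takes a point from world to camera coordinates). Camera axes: x right, y down, z forward; pixel columns grow to the right and rows downward; lengths in m; the calibration is good to about 2 mm. A picture is of the moment at which its call begins. There is no depth.
- job_done(): hands the job in; it is judged then, once.
Trained networks look in a picture, given as the dict that the camera call returned (one of the last four; its "shot" number tells which), for a name from the list of things; names that differ only in an ending like _2 or _b are one class to them, and where a whole thing is asked for, a point or a joint stands for the part that bears it (a point fixed in the world has none). Each returns a list of dicts, best first, with "conf" (0 to 1); they miss things now and then, are a little off and sometimes report something else, mostly with a low value. They report only what shows in the picture. A call takes as long as a camera call.
- silhouettes(query, picture): "region" (400x640 bool, what is visible of it) and "bbox" ([left, top, right, bottom] in pixels, round what is visible of it).
The state is a dict: "clock": time; "joint_pos": joint angles; "joint_vel": joint speeds; "tau": joint torques, N m; "eef_pos": TCP position; "tool_rot": TCP orientation; "ft_force": force on the tool from outside, world axes, zero at the start; "ft_torque": the same for the moment, N m; "grip_width": finger opening in m; "grasp_force": force on a finger pad.
Only numpy, scipy, OpenCV 4.12 (cv2) and the standard library are available. Lean on these libraries where they do the work, as an engineer would, in place of code of your own. Each camera call takes 0.05 s, during which the arm holds its last target. There are 200 camera calls.

## Working session

There is one attempt and no reset: what is moved stays moved. The work goes in short steps, Python scripts to look and compute and a tool call to move; the robot and the scene stay as the last step left them, time stands still between calls to the robot, and variables do not carry over. Pictures are saved under pics/ and viewed, at most 10 in all, crops included, and the job is handed in when it is done.

Besides the shell and the picture viewer there is one more tool, called after "Call:" as a command line: name --argument value ..., lists and objects as JSON in quotes. drive_tool: Moves the arm, as the interface text tells. Its arguments: {"type":"object","properties":{"increments":{"type":"array"}},"required":["increments"]}

```bash
mkdir -p pics; cat > h.py <<'E'
import numpy as np, cv2
from workcell import get_obs, camera, job_done, silhouettes
def ray(c,u,v,z):
    V=np.array(c["view"]);R=V[:3,:3];t=V[:3,3];o=-R.T@t
    d=R.T@np.linalg.inv(c["K"])@np.array([u,v,1.]);return o+d*(z-o[2])/d[2]
def proj(c,p):
    V=np.array(c["view"]);q=np.array(c["K"])@(V[:3,:3]@np.array(p)+V[:3,3]);return q[:2]/q[2]
def save(c,n): cv2.imwrite("pics/"+n+".png",c["image"][:,:,::-1])
E
python3 - <<'E'
from h import *
o=get_obs();print(o["clock"],o["eef_pos"],o["tool_rot"],o["ft_force"])
ims=[]
for n in("top","scene"):
    c=camera(n);ims.append(c)
    save(c,n+"0");V=np.array(c["view"]);print(n,-V[:3,:3].T@V[:3,3])
    for q in("rail_bench","core","detector","stand_big","slim_probe","detector_knob","vial_white","vial_amber","screw_jar","marker"):
        for s in silhouettes(q,c)[:2]:
            ys,xs=np.nonzero(s["region"]);print(n,q,round(s["conf"],2),s["bbox"],len(xs),xs.mean().round(1),ys.mean().round(1))
E
```

```text
0.0 [ 0.13164451 -0.48169551  0.23039042] [ 9.91118981e-01  1.32973772e-01 -1.46977200e-04 -1.05798004e-03] [ 0.6321084  -1.00937892 -0.19044531]
top [ 0.39215331 -0.00654392  0.94520659]
top rail_bench 0.83 [217.0, 208.0, 409.7, 298.2] 10372 319.6 250.3
top core 0.74 [246.6, 208.1, 290.3, 295.3] 2717 267.3 252.4
top core 0.72 [248.4, 188.4, 263.5, 203.1] 158 256.3 196.0
top detector 0.59 [331.3, 143.8, 373.9, 201.6] 1637 349.1 174.3
top stand_big 0.76 [327.1, 143.4, 373.7, 212.9] 2318 348.2 178.5
top stand_big 0.45 [333.1, 144.8, 375.8, 202.2] 1574 348.9 174.3
top slim_probe 0.7 [282.1, 151.4, 313.7, 205.3] 1004 297.6 178.0
top slim_probe 0.45 [329.3, 143.5, 373.8, 194.9] 1639 348.9 174.4
top vial_white 0.62 [249.3, 190.2, 261.3, 205.0] 156 256.5 196.0
top vial_white 0.28 [217.0, 204.9, 405.8, 298.0] 10330 319.8 250.2
top vial_amber 0.46 [225.5, 179.8, 244.6, 195.6] 160 235.0 188.9
top screw_jar 0.92 [230.4, 142.1, 260.7, 176.5] 791 246.6 158.6
top marker 0.91 [418.1, 209.0, 426.7, 275.2] 338 419.5 240.7
scene [0.11238816 0.61246343 0.84059318]
scene rail_bench 0.76 [273.2, 175.1, 400.1, 324.8] 6874 339.7 250.8
scene core 0.84 [282.8, 227.0, 370.4, 286.2] 2594 326.7 256.4
scene detector 0.89 [277.4, 161.7, 333.8, 205.9] 1441 305.5 184.0
scene stand_big 0.7 [270.9, 158.6, 336.4, 218.5] 2043 306.8 189.2
scene slim_probe 0.89 [257.5, 188.9, 304.3, 234.4] 1115 280.1 213.2
scene detector_knob 0.56 [278.6, 172.3, 401.5, 326.1] 6792 340.0 250.6
scene vial_amber 0.7 [246.7, 250.9, 258.4, 277.2] 240 252.2 262.1
scene screw_jar 0.94 [222.2, 220.0, 249.4, 260.6] 892 236.2 239.2
scene marker 0.65 [358.7, 176.5, 406.6, 193.0] 196 380.6 182.3
scene marker 0.64 [276.3, 173.7, 403.3, 326.9] 6972 340.1 250.3
```

View pics/top0.png

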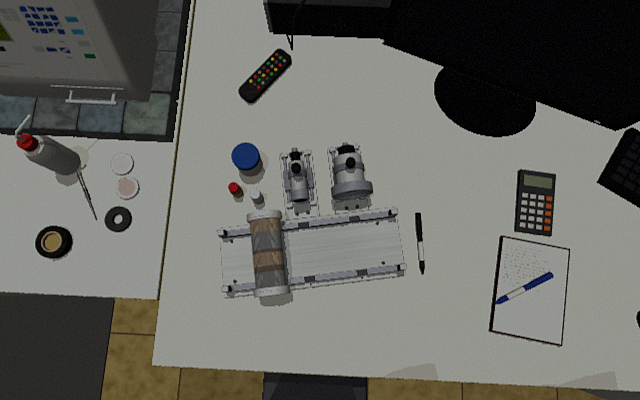

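View pics/scene0.png

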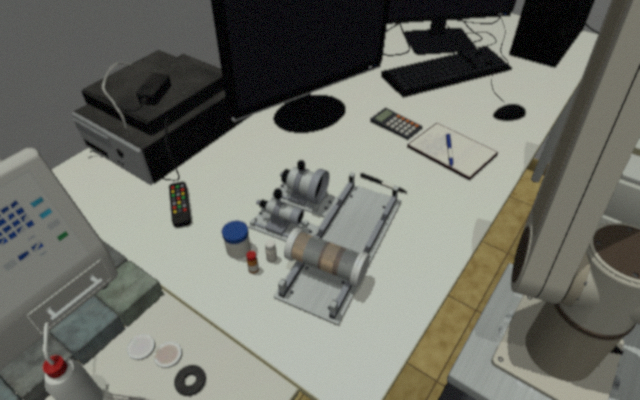

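```bash
python3 - <<'E'
import cv2
a=cv2.imread("pics/top0.png")[135:310,205:435];cv2.imwrite("pics/c1.png",cv2.resize(a,None,fx=3.4,fy=3.4,interpolation=cv2.INTER_CUBIC))
E
```

```text
(no output)
```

View pics/c1.png

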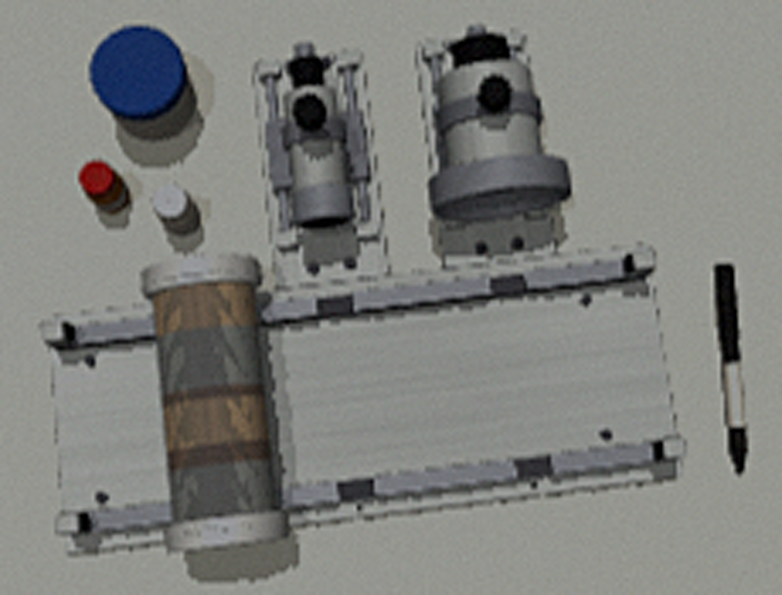

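The crop shows notch pairs (crop px) a: (335,306)/(356,489), b: (508,285)/(533,467); the big detector's knob is at (494,93), the slim probe's at (310,111). The big detector is in line with notch_b (the right-hand pair).

```bash
python3 - <<'E'
from h import *
from scipy.optimize import least_squares
c=camera("top")
f=lambda p:np.array(p)/3.4+[205,135]
obs=[((58,10,25),(335,306)),((-58,10,25),(356,489)),((58,-100,25),(508,285)),((-58,-100,25),(533,467)),
 ((58,172,43),(68,335)),((-58,172,43),(84,522)),((58,-172,43),(631,264)),((-58,-172,43),(659,449))]
def W(q,p):
    a=q[2];x,y,z=np.array(p)/1000;return [q[0]+x*np.cos(a)-y*np.sin(a),q[1]+x*np.sin(a)+y*np.cos(a),z]
r=least_squares(lambda q:np.concatenate([proj(c,W(q,p))-f(u) for p,u in obs]),[.3,0,0.1])
q=r.x;print(q,np.degrees(q[2]));print((r.fun.reshape(-1,2)).round(1))
def B(w):
    d=np.array(w)[:2]-q[:2];a=q[2];return 1000*np.array([d[0]*np.cos(a)+d[1]*np.sin(a),-d[0]*np.sin(a)+d[1]*np.cos(a)])
for n,u,z in(("bigknob",(494,93),.122),("slimknob",(310,111),.122),("vialw",(172,200),.055),("viala",(98,178),.055),("jar",(138,70),.07),("capfar",(202,275),.098),("capnear",(228,528),.098),("tube L mid",(163,400),.062),("tube R",(271,400),.062)):
    w=ray(c,*f(u),z);print(n,w.round(4),B(w).round(1))
print("notch a,b",W(q,(0,10,30)),W(q,(0,-100,30)))
E
```

```text
[0.47523777 0.01774134 0.17428041] 9.985531757164608
[[ 0.1 -0.3]
 [ 0.3  0.2]
 [-0.2 -0.4]
 [ 0.2  0.1]
 [ 1.8 -0.6]
 [ 1.6  0.2]
 [-2.1  0.2]
 [-1.6  0.7]]
bigknob [ 0.6454 -0.0524  0.122 ] [155.5 -98.6]
slimknob [0.6293 0.0542 0.122 ] [158.    9.2]
vialw [0.587  0.1414 0.055 ] [131.5 102.4]
viala [0.5987 0.1886 0.055 ] [151.3 146.9]
jar [0.6655 0.1667 0.07  ] [213.2 113.7]
capfar [0.5335 0.1131 0.098 ] [73.9 83.8]
capnear [0.3896 0.0873 0.098 ] [-72.3  83.4]
tube L mid [0.4625 0.1357 0.062 ] [  7.9 118.4]
tube R [0.4658 0.071  0.062 ] [-0.1 54.1]
notch a,b [np.float64(0.4735037739657706), np.float64(0.02758985575356445), np.float64(0.03)] [np.float64(0.4925777178637644), np.float64(-0.08074381705492194), np.float64(0.03)]
```

Call:
drive_tool --increments '[[[13,27,0],[0,0,3.5],0.4],[[13,27,0],[0,0,3.5],0.4],[[13,27,0],[0,0,3.5],0.4],[[13,27,0],[0,0,3.5],0.4],[[13,27,0],[0,0,3.5],0.4],[[13,27,0],[0,0,3.5],0.4],[[13,27,0],[0,0,3.5],0.4],[[13,27,0],[0,0,3.5],0.4]]'

```text
clock: 1.82
eef_pos: [0.2361, -0.265, 0.2314]
tool_rot: [0.929, 0.37, 0.0, 0.0]
ft_force: [0.6, -0.4, -0.0]
grip_width: 0.034
grasp_force: 0.0
```

Call:
drive_tool --increments '[[[13,27,0],[0,0,3.5],0.4],[[13,27,0],[0,0,3.5],0.4],[[13,27,0],[0,0,3.5],0.4],[[13,27,0],[0,0,3.5],0.4],[[13,27,0],[0,0,3.5],0.4],[[13,27,0],[0,0,3.5],0.4],[[13,27,0],[0,0,3.5],0.4],[[13,27,0],[0,0,3.5],0.4]]'

```text
clock: 2.48
eef_pos: [0.3403, -0.0489, 0.2316]
tool_rot: [0.812, 0.584, 0.0, 0.0]
ft_force: [1.3, -0.2, 1.3]
grip_width: 0.0341
grasp_force: 0.0
```

Call:
drive_tool --increments '[[[13,27,0],[0,0,3.5],0.4],[[13,27,0],[0,0,3.5],0.4],[[13,27,0],[0,0,3.5],0.4],[[13,27,0],[0,0,3.5],0.4],[[13,27,0],[0,0,3.5],0.4],[[13,27,0],[0,0,3.5],0.4],[[13,27,0],[0,0,3.5],0.4],[[5,0,0],[0,0,4],0.4]]'

```text
clock: 3.15
eef_pos: [0.4375, 0.1429, 0.2312]
tool_rot: [0.641, 0.767, 0.001, -0.0]
ft_force: [0.2, 0.6, 0.6]
grip_width: 0.0342
grasp_force: 0.0
```

Call:
drive_tool --increments '[[[0,10,-5],[-5.75,-1,0],0.4],[[0,10,-5],[-5.75,-1,0],0.4],[[0,5,-5],[-5.75,-1,0],0.4],[[0,0,-5],[-5.75,-1,0],0.4],[[0,0,0],[-5.75,-1,0],0.4],[[0,0,0],[-5.75,-1,0],0.4],[[0,0,0],[0,0,0],0.4]]'

```text
clock: 3.73
eef_pos: [0.4346, 0.1659, 0.2083]
tool_rot: [0.612, 0.731, -0.197, 0.231]
ft_force: [-0.3, -0.9, 0.6]
grip_width: 0.0342
grasp_force: 0.0
```

```bash
cat >> h.py <<'E'
Q=[.47524,.01774,.17428]
def B(w):
    d=np.array(w)[:2]-Q[:2];a=Q[2];return 1000*np.array([d[0]*np.cos(a)+d[1]*np.sin(a),-d[0]*np.sin(a)+d[1]*np.cos(a)])
def st():
    from scipy.spatial.transform import Rotation as R
    o=get_obs();print(round(o["clock"],2),np.array(o["eef_pos"]).round(4),"bench",B(o["eef_pos"]).round(1),"F",np.array(o["ft_force"]).round(1),"w",o["grip_width"]);M=R.from_quat(o["tool_rot"]).as_matrix();print(M.round(3));print(np.round(o["joint_pos"],2))
E
python3 - <<'E'
from h import *
st();c=camera("wrist");save(c,"w1")
E
```

```text
3.73 [0.4346 0.1659 0.2083] bench [-14.3 152.9] F [-0.3 -0.9  0.6] w 0.0341788130801778
[[-0.146  0.985  0.097]
 [ 0.803  0.175 -0.569]
 [-0.578 -0.005 -0.816]]
[ 0.7   0.41  0.02  1.52 -0.52  2.18]
```

View pics/w1.png

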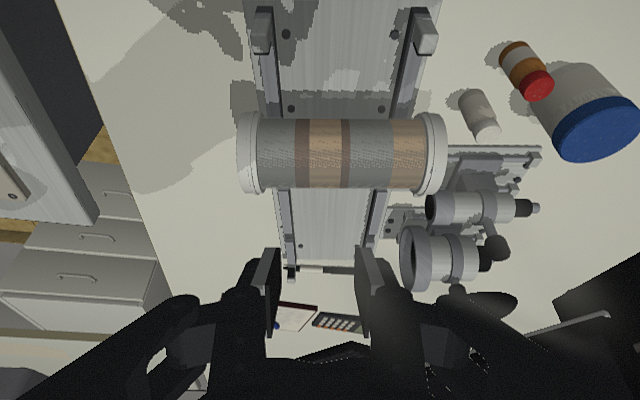

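The wrist view shows the core straight on its rails (centre about 343,153) with both fingers clear; the camera sits on the +y (lower) side of the tilted tool, so I check its clearance.

```bash
python3 - <<'E'
from h import *
c=camera("wrist");V=np.array(c["view"]);p=-V[:3,:3].T@V[:3,3];o=get_obs()
print(p,p-np.array(o["eef_pos"]))
for n in("wrist","top"):
    c=camera(n)
    s=silhouettes("core",c)[0];b=s["bbox"];print(n,s["conf"],b)
    a,d=ray(c,(b[0]+b[2])/2,b[1],.062),ray(c,(b[0]+b[2])/2,b[3],.062);print(B(a),B(d))
    ys,xs=np.nonzero(s["region"]);print(B(ray(c,xs.mean(),ys.mean(),.08)))
E
```

```text
[0.41191196 0.30237317 0.28643874] [-0.02368641  0.13784969  0.07613362]
wrist 0.56 [234.2, 111.3, 446.9, 193.4]
[  5.07734166 130.94400837] [10.25160731 30.95383457]
[  5.07834074 104.67288402]
top 0.66 [247.2, 210.0, 289.1, 297.6]
[92.13221531 78.79653811] [-84.95630494  96.52909631]
[ 3.02368023 87.20879361]
```

Call:
drive_tool --increments '[[[9,-7,0],[0,0,0],0.4],[[8,-7,0],[0,0,0],0.4],[[0,0,-30],[0,0,0],0.4],[[0,0,-30],[0,0,0],0.4],[[0,0,-30],[0,0,0],0.4],[[0,0,-30],[0,0,0],0.4],[[0,0,-30],[0,0,0],0.4],[[0,0,0],[0,0,0],0.4]]'

```text
clock: 4.7
eef_pos: [0.4506, 0.1466, 0.0571]
tool_rot: [0.614, 0.729, -0.197, 0.229]
ft_force: [-0.4, -0.8, -0.2]
grip_width: 0.0344
grasp_force: 0.0
```

```bash
python3 - <<'E'
from h import *
st()
E
```

```text
4.7 [0.4506 0.1466 0.0571] bench [ -2.  131.1] F [-0.4 -0.8 -0.2] w 0.03443589777021082
[[-0.141  0.986  0.091]
 [ 0.805  0.168 -0.569]
 [-0.576 -0.007 -0.817]]
[ 0.65  0.57 -0.16  1.16 -0.53  2.13]
```

Call:
drive_tool --increments '[[[-1,5,-14],[0,0,0],0.4],[[0,0,-14],[0,0,0],0.4],[[1,-5,0],[0,0,0],0.4],[[1,-5,0],[0,0,0],0.4],[[1,-5,0],[0,0,0],0.4],[[1,-5,0],[0,0,0],0.4],[[1,-5,0],[0,0,0],0.4],[[1,-5,0],[0,0,0],0.4]]'

```text
clock: 5.37
eef_pos: [0.4584, 0.1242, 0.0342]
tool_rot: [0.615, 0.729, -0.193, 0.231]
ft_force: [0.4, 0.3, -0.1]
grip_width: 0.0339
grasp_force: 0.1
```

```bash
cat >> h.py <<'E'
def core():
    c=camera("top");s=silhouettes("core",c)
    for k in s[:1]:
        ys,xs=np.nonzero(k["region"]);print("core",round(k["conf"],2),len(xs),B(ray(c,xs.mean(),ys.mean(),.08)).round(1))
    return c
E
python3 - <<'E'
from h import *
st();core()
E
```

```text
5.37 [0.4584 0.1242 0.0342] bench [  1.8 107.8] F [ 0.4  0.3 -0.1] w 0.033944017795783654
[[-0.138  0.985  0.099]
 [ 0.807  0.17  -0.565]
 [-0.574  0.002 -0.819]]
[ 0.6   0.58 -0.22  1.06 -0.55  2.09]
core 0.89 2791 [ 1.7 73.6]
```

Call:
drive_tool --increments '[[[0.8,-5,-1],[0,0,0],0.4],[[0.8,-5,-1],[0,0,0],0.4],[[0.8,-5,-1],[0,0,0],0.4],[[0.8,-5,0],[0,0,0],0.4],[[0.8,-5,0],[0,0,0],0.4],[[0.8,-5,0],[0,0,0],0.4],[[0.8,-5,0],[0,0,0],0.4],[[0.8,-5,0],[0,0,0],0.4]]'

```text
clock: 6.13
eef_pos: [0.4643, 0.0841, 0.0303]
tool_rot: [0.614, 0.729, -0.194, 0.23]
ft_force: [-0.4, 0.2, 1.4]
grip_width: 0.0338
grasp_force: 0.1
```

```bash
python3 - <<'E'
from h import *
st();core()
E
```

```text
6.13 [0.4643 0.0841 0.0303] bench [ 0.7 67.3] F [-0.4  0.2  1.4] w 0.033788880313424495
[[-0.139  0.985  0.098]
 [ 0.807  0.17  -0.565]
 [-0.574  0.001 -0.819]]
[ 0.53  0.55 -0.28  0.98 -0.57  2.  ]
core 0.84 2695 [ 3.3 36.4]
```

Rolling smoothly. Next: into notch A, then out.

Call:
drive_tool --increments '[[[0.9,-5,0],[0,0,0],0.4],[[0.9,-5,0],[0,0,0],0.4],[[0.9,-5,0],[0,0,0],0.4],[[0.9,-5,0],[0,0,0],0.4],[[0.9,-5,0],[0,0,0],0.4],[[0.7,-4,0],[0,0,0],0.4],[[0.5,-3,0],[0,0,0],0.4]]'

```text
clock: 6.82
eef_pos: [0.47, 0.053, 0.03]
tool_rot: [0.615, 0.73, -0.193, 0.23]
ft_force: [0.1, 4.9, -0.1]
grip_width: 0.0341
grasp_force: 1.8
```

```bash
python3 - <<'E'
from h import *
st();core()
E
```

```text
6.82 [0.47  0.053 0.03 ] bench [ 0.9 35.6] F [ 0.1  4.9 -0.1] w 0.03406171191712199
[[-0.139  0.985  0.098]
 [ 0.808  0.17  -0.564]
 [-0.572  0.001 -0.82 ]]
[ 0.47  0.53 -0.32  0.93 -0.58  1.93]
core 0.81 2770 [1.9 5.3]
```

Call:
drive_tool --increments '[[[0.5,-3,0],[0,0,0],0.4],[[0.5,-3,0],[0,0,0],0.4],[[0.5,-3,0],[0,0,0],0.4],[[0.5,-3,0],[0,0,0],0.4]]'

```text
clock: 7.25
eef_pos: [0.4718, 0.04, 0.0304]
tool_rot: [0.614, 0.729, -0.194, 0.231]
ft_force: [-0.7, 1.0, -1.0]
grip_width: 0.0347
grasp_force: 0.1
```

```bash
python3 - <<'E'
from h import *
st();core()
E
```

```text
7.25 [0.4718 0.04   0.0304] bench [ 0.5 22.5] F [-0.7  1.  -1. ] w 0.03473743434291708
[[-0.139  0.985  0.098]
 [ 0.806  0.17  -0.566]
 [-0.575  0.    -0.818]]
[ 0.45  0.52 -0.33  0.91 -0.59  1.9 ]
core 0.66 2650 [ 3.1 -7.3]
```

Call:
drive_tool --increments '[[[0.9,-5,0],[0,0,0],0.4],[[0.9,-5,0],[0,0,0],0.4],[[0.9,-5,0],[0,0,0],0.4],[[0.9,-5,0],[0,0,0],0.4],[[0.9,-5,0],[0,0,0],0.4],[[0.9,-5,0],[0,0,0],0.4],[[0.9,-5,0],[0,0,0],0.4],[[0.9,-5,0],[0,0,0],0.4]]'

```text
clock: 8.02
eef_pos: [0.4792, 0.0001, 0.0303]
tool_rot: [0.614, 0.729, -0.194, 0.23]
ft_force: [-0.4, 1.1, -0.2]
grip_width: 0.0341
grasp_force: 0.1
```

Call:
drive_tool --increments '[[[0.7,-4,0],[0,0,0],0.4],[[0.7,-4,0],[0,0,0],0.4],[[0.7,-4,0],[0,0,0],0.4],[[0.7,-4,0],[0,0,0],0.4],[[0.5,-3,0],[0,0,0],0.4],[[0.5,-3,0],[0,0,0],0.4],[[0,0,0],[0,0,0],0.4]]'

```text
clock: 8.6
eef_pos: [0.4829, -0.0219, 0.0303]
tool_rot: [0.615, 0.729, -0.194, 0.23]
ft_force: [-0.6, 0.1, -0.7]
grip_width: 0.0338
grasp_force: 0.0
```

```bash
python3 - <<'E'
from h import *
st();core()
E
```

```text
8.6 [ 0.4829 -0.0219  0.0303] bench [  0.7 -40.3] F [-0.6  0.1 -0.7] w 0.03384359539236793
[[-0.138  0.986  0.098]
 [ 0.807  0.17  -0.566]
 [-0.574  0.001 -0.819]]
[ 0.32  0.49 -0.39  0.79 -0.6   1.75]
core 0.82 2848 [  2.7 -71.6]
```

Call:
drive_tool --increments '[[[0.5,-3,0],[0,0,0],0.4],[[0.5,-3,0],[0,0,0],0.4],[[0.5,-3,0],[0,0,0],0.4],[[0.5,-3,0],[0,0,0],0.4],[[0.5,-3,0],[0,0,0],0.4],[[0.5,-3,0],[0,0,0],0.4],[[0.5,-3,0],[0,0,0],0.4],[[0,0,0],[0,0,0],0.4]]'

```text
clock: 9.37
eef_pos: [0.4863, -0.043, 0.0304]
tool_rot: [0.615, 0.729, -0.194, 0.23]
ft_force: [-0.6, 0.7, -0.0]
grip_width: 0.0344
grasp_force: 0.0
```

```bash
python3 - <<'E'
from h import *
st();core()
E
```

```text
9.37 [ 0.4863 -0.043   0.0304] bench [  0.4 -61.8] F [-0.6  0.7 -0. ] w 0.034442096174759
[[-0.138  0.986  0.098]
 [ 0.807  0.169 -0.566]
 [-0.574  0.001 -0.819]]
[ 0.27  0.48 -0.41  0.76 -0.61  1.7 ]
core 0.72 2603 [  2.6 -99.5]
```

Core has jumped ahead into notch B. Back off and rise.

Call:
drive_tool --increments '[[[-2,12,0],[0,0,0],0.4],[[-2,12,0],[0,0,0],0.4],[[0,10,30],[0,0,0],0.4],[[0,0,35],[0,0,0],0.4],[[0,0,35],[0,0,0],0.2],[[0,0,35],[0,0,0],0],[[0,0,35],[0,0,0],0],[[0,0,20],[0,0,0],0]]'

```text
clock: 10.13
eef_pos: [0.4836, -0.0079, 0.2244]
tool_rot: [0.615, 0.729, -0.191, 0.232]
ft_force: [1.7, 1.5, 0.7]
grip_width: 0.0
grasp_force: 0.0
```

Call:
drive_tool --increments '[[[0,-2,0],[5.75,1,0],0],[[0,-2,0],[5.75,1,0],0],[[0,-2,0],[5.75,1,0],0],[[0,0,0],[5.75,1,0],0],[[0,0,0],[5.75,1,0],0],[[0,0,0],[5.75,1,0],0],[[0,0,0],[0,0,0],0]]'

```text
clock: 10.72
eef_pos: [0.483, -0.0172, 0.2209]
tool_rot: [0.646, 0.763, 0.001, -0.0]
ft_force: [0.1, -0.8, 0.1]
grip_width: -0.0001
grasp_force: 0.0
```

```bash
python3 - <<'E'
from h import *
st();c=core();save(c,"t2")
a=c["image"][100:310,205:445,::-1];cv2.imwrite("pics/c2.png",cv2.resize(a,None,fx=2.8,fy=2.8,interpolation=cv2.INTER_CUBIC))
E
```

```text
10.72 [ 0.483  -0.0172  0.2209] bench [  1.6 -35.8] F [ 0.1 -0.8  0.1] w -0.00011412618185485955
[[-0.165  0.986  0.001]
 [ 0.986  0.165  0.001]
 [ 0.001  0.001 -1.   ]]
[-0.04  0.21 -0.06  1.3   0.    1.37]
```

View pics/c2.png

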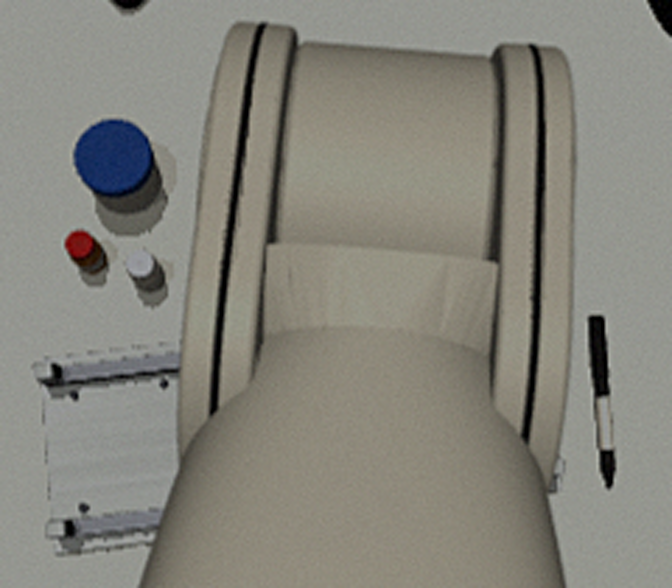

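The arm hides the bench from the top camera; the vials, jar and pen are untouched. Using the scene view.

```bash
python3 - <<'E'
from h import *
c=camera("scene");a=c["image"][120:340,180:440,::-1];cv2.imwrite("pics/c3.png",cv2.resize(a,None,fx=2.7,fy=2.7,interpolation=cv2.INTER_CUBIC))
q=Q;a=q[2]
def W(p):
    x,y,z=np.array(p)/1000;return [q[0]+x*np.cos(a)-y*np.sin(a),q[1]+x*np.sin(a)+y*np.cos(a),z]
g=lambda p:((proj(c,W(p))-[180,120])*2.7).round(0)
for y in(-85,-100):
    print(y,"cap ends top",g((-84,y,96)),g((84,y,96)), "knob154/160",g((154,-100,122)),g((160,-100,122)))
for s in silhouettes("core",c)[:1]: print(s["conf"],s["bbox"])
E
```

```text
-85 cap ends top [577. 227.] [393. 168.] knob154/160 [329. 112.] [323. 111.]
-100 cap ends top [583. 215.] [400. 157.] knob154/160 [329. 112.] [323. 111.]
0.6 [323.9, 176.8, 402.5, 225.3]
```

View pics/c3.png

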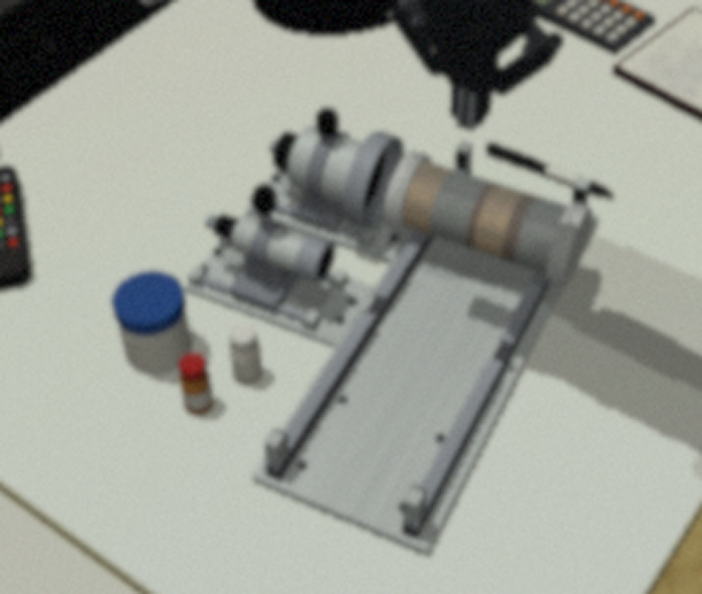

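```bash
python3 - <<'E'
from h import *
c=camera("top")
for u,v in((385,40),(300,38),(450,80)):
    for z in(0,.15,.3): print(u,v,ray(c,u,v,z).round(3))
E
```

```text
385 40 [ 0.996 -0.132 -0.   ]
385 40 [ 0.9   -0.112  0.15 ]
385 40 [ 0.804 -0.092  0.3  ]
300 38 [0.991 0.074 0.   ]
300 38 [0.896 0.061 0.15 ]
300 38 [0.801 0.048 0.3  ]
450 80 [ 0.898 -0.288  0.   ]
450 80 [ 0.818 -0.244  0.15 ]
450 80 [ 0.737 -0.199  0.3  ]
```

Call:
drive_tool --increments '[[[25,-4,0],[0,0,0],0],[[25,-4,0],[0,0,0],0],[[25,-4,0],[0,0,0],0],[[25,-4,0],[0,0,0],0],[[25,-4,0],[0,0,0],0]]'

```text
clock: 11.38
eef_pos: [0.6083, -0.0327, 0.22]
tool_rot: [0.643, 0.766, -0.0, 0.0]
ft_force: [-0.3, 0.3, 0.7]
grip_width: 0.0001
grasp_force: 0.0
```

Call:
drive_tool --increments '[[[26,-5,0],[0,0,0],0],[[26,-5,0],[0,0,0],0],[[26,-4,0],[0,0,0],0],[[0,0,-25],[0,0,0],0],[[0,0,-25],[0,0,0],0],[[0,0,0],[0,0,0],0],[[0,0,0],[0,0,0],0]]'

```text
clock: 11.97
eef_pos: [0.6837, -0.0466, 0.1679]
tool_rot: [0.643, 0.766, -0.002, -0.002]
ft_force: [-0.6, -0.2, 0.5]
grip_width: -0.0002
grasp_force: 0.0
```

```bash
python3 - <<'E'
from h import *
st()
E
```

```text
11.97 [ 0.6837 -0.0466  0.1679] bench [194.2 -99.5] F [-0.6 -0.2  0.5] w -0.00021315677524883574
[[-0.172  0.985 -0.006]
 [ 0.985  0.172 -0.   ]
 [ 0.001 -0.006 -1.   ]]
[-0.07  0.66  0.48  1.41 -0.    1.33]
```

Call:
drive_tool --increments '[[[0,0,-25],[0,0,0],0],[[0,0,-25],[0,0,0],0],[[0,0,-11],[0,0,0],0],[[0,0,0],[0,0,0],0],[[-5,-0.9,0],[0,0,0],0],[[-5,-0.9,0],[0,0,0],0],[[-3,-0.5,0],[0,0,0],0],[[0,0,0],[0,0,0],0]]'

```text
clock: 12.63
eef_pos: [0.6726, -0.0509, 0.1115]
tool_rot: [0.644, 0.765, 0.001, 0.001]
ft_force: [-0.3, 0.0, 0.2]
grip_width: 0.0004
grasp_force: 0.0
```

Call:
drive_tool --increments '[[[-3,-0.5,0],[0,0,0],0],[[-3,-0.5,0],[0,0,0],0],[[0,0,0],[0,0,0],0]]'

```text
clock: 12.88
eef_pos: [0.6671, -0.0518, 0.1107]
tool_rot: [0.644, 0.765, 0.001, 0.001]
ft_force: [1.4, 0.1, 2.9]
grip_width: 0.0001
grasp_force: 1.4
```

```bash
python3 - <<'E'
from h import *
st()
E
```

```text
12.88 [ 0.6671 -0.0518  0.1107] bench [ 176.9 -101.8] F [1.4 0.1 2.9] w 5.961922658629161e-05
[[-0.17   0.985  0.003]
 [ 0.985  0.17  -0.   ]
 [-0.001  0.003 -1.   ]]
[-0.08  0.64  0.31  1.24  0.    1.32]
```

Call:
drive_tool --increments '[[[-2.5,-0.2,0],[0,0,0],0],[[-2.5,-0.2,0],[0,0,0],0],[[-2.5,-0.2,0],[0,0,0],0],[[-2.5,-0.4,0],[0,0,0],0],[[-2.5,-0.4,0],[0,0,0],0],[[-2.5,-0.4,0],[0,0,0],0],[[-2.5,-0.4,0],[0,0,0],0]]'

```text
clock: 13.47
eef_pos: [0.6486, -0.0539, 0.1091]
tool_rot: [0.644, 0.765, -0.0, -0.0]
ft_force: [2.2, 0.2, 0.8]
grip_width: -0.0003
grasp_force: 1.1
```

Call:
drive_tool --increments '[[[-1.5,-0.2,0],[0,0,0],0],[[-1.5,-0.2,0],[0,0,0],0],[[0,0,0],[0,0,0],0]]'

```text
clock: 13.72
eef_pos: [0.6464, -0.0542, 0.1094]
tool_rot: [0.644, 0.765, 0.0, 0.001]
ft_force: [4.5, -0.5, -0.9]
grip_width: -0.0
grasp_force: 2.1
```

```bash
python3 - <<'E'
from h import *
st()
E
```

```text
13.72 [ 0.6464 -0.0542  0.1094] bench [ 156.1 -100.6] F [ 4.5 -0.5 -0.9] w -3.493496390646483e-05
[[-0.17   0.985  0.001]
 [ 0.985  0.17   0.   ]
 [-0.     0.001 -1.   ]]
[-0.08  0.6   0.24  1.2   0.    1.32]
```

Call:
drive_tool --increments '[[[-1.5,-0.2,0],[0,0,0],0],[[0,0,0],[0,0,0],0]]'

```text
clock: 13.88
eef_pos: [0.6461, -0.0543, 0.1096]
tool_rot: [0.644, 0.765, 0.001, 0.001]
ft_force: [6.6, -0.1, -1.4]
grip_width: -0.0002
grasp_force: 3.5
```

Call:
drive_tool --increments '[[[-1.5,-0.2,0],[0,0,0],0],[[0,0,0],[0,0,0],0]]'

```text
clock: 14.05
eef_pos: [0.6459, -0.0543, 0.1097]
tool_rot: [0.644, 0.765, 0.002, 0.002]
ft_force: [10.0, -0.5, -3.2]
grip_width: 0.0003
grasp_force: 4.8
```

Hard stop reached (TCP at bench x 155.6 → knob at 132, which is slide 28 mm). Back off and verify.

Call:
drive_tool --increments '[[[6,1,0],[0,0,0],0],[[12,2,0],[0,0,0],0],[[12,2,0],[0,0,0],0],[[0,0,30],[0,0,0],0],[[0,0,35],[0,0,0],0],[[0,0,35],[0,0,0],0],[[0,-35,20],[0,0,0],0],[[-10,-35,0],[0,0,0],0]]'

```text
clock: 14.72
eef_pos: [0.6654, -0.1182, 0.2348]
tool_rot: [0.642, 0.766, 0.002, 0.003]
ft_force: [0.4, 0.6, -0.7]
grip_width: 0.0001
grasp_force: 0.0
```

Call:
drive_tool --increments '[[[-28,-30,0],[0,0,0],0],[[-28,-30,0],[0,0,0],0],[[-28,-30,0],[0,0,0],0],[[-28,-30,0],[0,0,0],0],[[-28,-30,0],[0,0,0],0],[[-28,-30,0],[0,0,0],0],[[-28,-30,0],[0,0,0],0],[[-28,-30,0],[0,0,0],0]]'

```text
clock: 15.38
eef_pos: [0.4361, -0.3597, 0.2285]
tool_rot: [0.644, 0.765, -0.0, -0.002]
ft_force: [1.0, -0.6, 0.1]
grip_width: 0.0
grasp_force: 0.0
```

```bash
python3 - <<'E'
from h import *
st();c=core();a=c["image"][135:310,205:435,::-1];cv2.imwrite("pics/c4.png",cv2.resize(a,None,fx=3.4,fy=3.4,interpolation=cv2.INTER_CUBIC))
E
```

```text
15.38 [ 0.4361 -0.3597  0.2285] bench [-104.  -364.9] F [ 1.  -0.6  0.1] w 2.721056279943987e-05
[[-0.17   0.985 -0.003]
 [ 0.985  0.17   0.003]
 [ 0.003 -0.003 -1.   ]]
[-0.69  0.38  0.19  1.38 -0.    0.71]
core 0.84 2622 [ -1.6 -96.9]
```

View pics/c4.png

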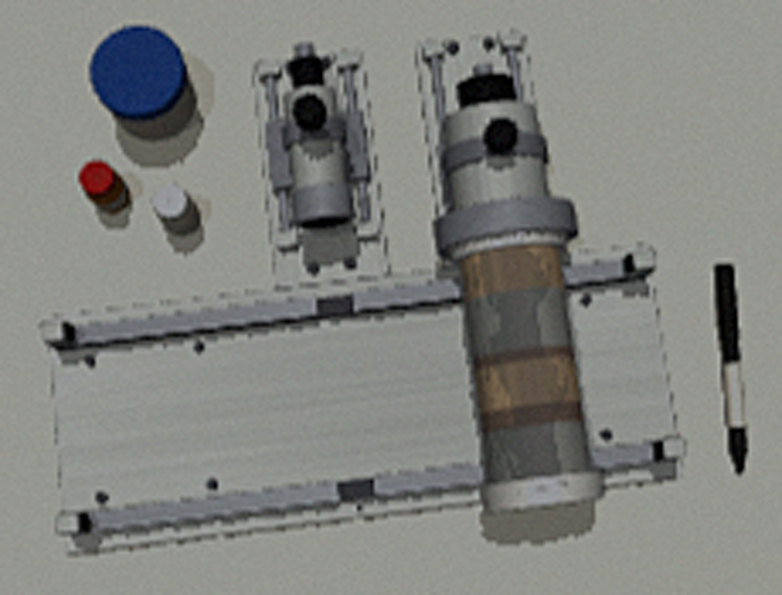

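The collar (507,230) is over the core's cap and the knob is now at (500,135). The slim probe knob (310,111), vials, jar and pen have not moved.

```bash
python3 -c "
from h import *
print(job_done())"
```

```text
the job is handed in; nothing more can be done
None
```

The job is handed in: the core is in the notches in front of the larger detector, whose collar is over the cap at its stop; the slim probe and bystanders are unmoved, the robot clear, at about 15.4 s of the 61 s.

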